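# Set the right length stop and slide the channel up for trimming

## Task

One of the three aluminium channels lies in the lane of the sawing jig, waiting to be trimmed to the longest of the jig's three stop lengths that it can give. Flip the red stop for that length fully down, leave the other two stops up, and slide the channel along the fence until its end rests against that stop, with its waste end still standing out past the saw slot. Leave the two spare channels where they lie.

Things in the scene. Friction and masses are not known exactly. Their poses are not given: they have to be found in the camera images.
- saw_jig: sawing jig: plywood board 195 x 325 x 12 mm screwed to the bench. Origin: under the board, below the saw slot, on the centre line of the lane that holds the work. z up, y along the lane from the slot to the stops, x across it (away from the robot at yaw 0). In this frame, mm: board x -127 to 67, y -105 to 220, top z 12; lane x -11 to 11. Spare channels lie in front, at x about -68 and -105
- saw_slot (a point): middle of the 2 mm saw slot on the lane's floor (jig frame 0, 0, 12 mm). The slot cuts the saw guide: a dark wooden cheek, 14 mm thick, on each side of the lane, jig y -7 to 45, top at z 46. Beyond it a dark wooden fence lines the lane's back: x 11 to 25, y 49 to 204, top at z 32
- stop_rod (a point): middle of the steel rod (8 mm thick, along jig y) on which the three red stops turn: jig frame x 24, y 126, z 48 mm. Two aluminium posts carry it at y 53 and 205, tops at z 58, reaching back to x 55
- stop_short (a joint): red flip stop, nearest the saw slot. 2.3 rad: up, leaning back; 0: fully down, blade hanging across the lane (jig x -16 to 4, z 16 to 54 mm), its face to the slot at y 82, so work held against it is sawn 82 mm long. Blade and arm 8 mm thick along y. Turns lightly (under 1 N), rests by its weight at either end; pushed from behind (to -x) past about 1.7 rad it falls down by itself
- stop_short_elbow (a point): outer corner of that stop's L, where arm and blade meet, mid-thickness, 41 mm from the rod's axis. Down: jig frame x -16, y 86, z 55 mm; up: x about 56, y 86, z about 73 mm, the arm leading down to the rod, the blade standing up and forward from it to z about 99 mm
- stop_middle (a joint): red flip stop, second from the saw slot. 2.3 rad: up, leaning back; 0: fully down, blade hanging across the lane (jig x -16 to 4, z 16 to 54 mm), its face to the slot at y 132, so work held against it is sawn 132 mm long. Blade and arm 8 mm thick along y. Turns lightly (under 1 N), rests by its weight at either end; pushed from behind (to -x) past about 1.7 rad it falls down by itself
- stop_middle_elbow (a point): outer corner of that stop's L, where arm and blade meet, mid-thickness, 41 mm from the rod's axis. Down: jig frame x -16, y 136, z 55 mm; up: x about 56, y 136, z about 73 mm, the arm leading down to the rod, the blade standing up and forward from it to z about 99 mm
- stop_long (a joint): red flip stop, farthest from the saw slot. 2.3 rad: up, leaning back; 0: fully down, blade hanging across the lane (jig x -16 to 4, z 16 to 54 mm), its face to the slot at y 182, so work held against it is sawn 182 mm long. Blade and arm 8 mm thick along y. Turns lightly (under 1 N), rests by its weight at either end; pushed from behind (to -x) past about 1.7 rad it falls down by itself
- stop_long_elbow (a point): outer corner of that stop's L, where arm and blade meet, mid-thickness, 41 mm from the rod's axis. Down: jig frame x -16, y 186, z 55 mm; up: x about 56, y 186, z about 73 mm, the arm leading down to the rod, the blade standing up and forward from it to z about 99 mm
- channel_short: aluminium U-channel, open side up, 100 mm long, 20 wide, 16 high, about 90 g. Origin: middle of the underside of its waste end; it runs along its own +y, parallel to the jig's y. One of the three channels, not always the same, lies in the lane through the saw guide, its waste end 38 to 85 mm out past the slot (negative jig y); the other two are spares
- channel_short_tip (a point): the other end of that channel, 100 mm from its origin, at the underside: the end that goes against a stop
- channel_middle: aluminium U-channel, open side up, 150 mm long, 20 wide, 16 high, about 135 g. Origin: middle of the underside of its waste end; it runs along its own +y, parallel to the jig's y. One of the three channels, not always the same, lies in the lane through the saw guide, its waste end 38 to 85 mm out past the slot (negative jig y); the other two are spares
- channel_middle_tip (a point): the other end of that channel, 150 mm from its origin, at the underside: the end that goes against a stop
- channel_long: aluminium U-channel, open side up, 200 mm long, 20 wide, 16 high, about 180 g. Origin: middle of the underside of its waste end; it runs along its own +y, parallel to the jig's y. One of the three channels, not always the same, lies in the lane through the saw guide, its waste end 38 to 85 mm out past the slot (negative jig y); the other two are spares
- channel_long_tip (a point): the other end of that channel, 200 mm from its origin, at the underside: the end that goes against a stop

How it is judged:
By the outcome, as a careful person would: the job done as asked, in the order asked, and still so for the second after the job is handed in, with the robot touching nothing.
It also fails if it takes over 35 s, if anything falls off the work surface, if the arm or the gripper's body presses on something with over 40 N, if the wrist force passes 120 N, or if a joint passes its speed limit or range.

## Robot

A 6-joint arm with a two-finger parallel gripper is mounted at the origin on a cart in front of the work surface, level with it; the furniture and walls round the work are solid. World frame = base frame: x ahead of the robot, y to its left, z up, the work surface at z = 0. Lengths are in m, angles in rad, forces in N, time in s.
With the tool pointing down it reaches from about 0.425 to 0.95 m from the base axis. Payload 3.5 kg.
Tool frame: the origin (TCP) lies at the very end of the fingers, on their centre line; the grasp point (between the pads) lies 19 mm behind it; z points along the fingers, y is the direction in which the jaws open and shut (so a half turn about z gives the same grasp; the last joint's range is limited). The gripper opens to 85 mm and grips with 20 to 120 N. Pads are 22 mm wide; open, the fingers measure 114 mm over their backs; the gripper's body (76 mm by 85 mm) begins 54 mm behind the grasp point. The pads swing forward as they close: fully open they stand 13 mm farther back than shut.
Start: joints at [-1.405, 0.286, 1.577, -0, 1.279, -0.15], TCP at [0.21, -0.642, 0.231] pointing down, gripper open.
Joint ranges: [-2.77, 2.77], [-0.9, 2.22], [0.21, 2.48], [-1.53, 4.67], [0.24, 2.81], [-2.84, 2.84]. Speed limits (rad/s): [2.79, 2.79, 3.14, 3.14, 3.14, 3.14].

## Interface

Orientations are given as a unit quaternion [x, y, z, w].
In Python, from plant import ctrl, eyes, ticket gives the robot as it stands.
- The arm moves only by the tool send_rows, never from a script. Its arguments are lists of equal length, an entry for each row: "translation": the shift along the tool's x, y, z in units of 30 mm (1.0 is 30 mm), a list of three; "rotation": the turn, a rotation vector about the tool's x, y, z in units of 5 degrees (1.0 is 5 degrees), a list of three; "grip": the finger opening in mm, from 0 to 85.4. A call has 1 to 5 rows; each row shifts and turns the commanded pose from where the row before left it, along the tool's axes as they then stand; what a row does not reach is not made up. A row lasts 1/8 s, in which the tool goes at most 62.5 mm and 10.7 degrees, less where a joint would pass 70% of its speed; a pose out of reach is approached as far as the arm can. A call is refused whole if a number of a shift passes 1 or a number of a turn 1, either way. A call with a gripper value outside its range is refused whole. The fingers move at their own pace and stop on an object; "squeeze" is the grip in N (left out, the last holds). Time passes only in rows, so rows that do not move let the fingers close. It gives the time, the measured TCP pose, the force and the opening at its end, in the units of the state.
- ctrl.get_state(): the state, without advancing time (a new reading comes with each control period).
- eyes.read_camera(name): name is "scene" or "top"; returns a dict with "image" (420x560x3 uint8, blue, green, red), "mtx" (3x3 intrinsics, pixels), "xyz" and "orientation" of the camera in the world. Camera axes: x right, y down, z forward; pixel columns grow to the right and rows downward; lengths in m; the calibration is good to about 2 mm. A picture is of the moment at which its call begins. There is no depth.
- ticket.sign_off(): hands the job in, once; it reports no verdict.
The state is a dict: "time": time; "qpos": joint angles; "dq": joint speeds; "joint_efforts": joint torques, N m; "eef_pos": TCP position; "tcp_rot": TCP orientation; "contact_force": force on the tool from outside, world axes, zero at the start; "wrist_torque": the same for the moment, N m; "opening": opening from 0.0 (shut) to 1.0 (fully open).
Only numpy, scipy, OpenCV 4.12 (cv2) and the standard library are available. Lean on these libraries where they do the work, as an engineer would, in place of code of your own. Each camera call takes 0.05 s, during which the arm holds its last target. There are 200 camera calls.

## Working session

There is one attempt and no reset: what is moved stays moved. The work goes in short steps, Python scripts to look and compute and a tool call to move; the robot and the scene stay as the last step left them, time stands still between calls to the robot, and variables do not carry over. Pictures are saved under pics/ and viewed, about 8 in all and at most 12, crops included, and the job is handed in when it is done.

Besides the shell and the picture viewer there is one more tool, called as name(argument=value, ...) on one line, values as JSON. send_rows: Moves the arm, as the interface text tells. Its arguments: {"type":"object","properties":{"translation":{"type":"array"},"rotation":{"type":"array"},"grip":{"type":"array"},"squeeze":{"type":"number"}},"required":["translation","rotation","grip"]}

```bash
mkdir -p pics; ls
python3 - <<'E'
from plant import ctrl,eyes
import cv2,json
for n in("scene","top"):
    c=eyes.read_camera(n); cv2.imwrite(f"pics/{n}0.png",c["image"]); print(n,c["mtx"],c["xyz"],c["orientation"])
s=ctrl.get_state();print(s)
E
```

```text
pics
scene [[537.00144494   0.         279.39702526]
 [  0.         537.00144494 212.2346256 ]
 [  0.           0.           1.        ]] [0.17328153 0.56034351 0.79235762] [-0.24497921  0.89615791 -0.35697833  0.09722477]
top [[457.7250958    0.         275.94158436]
 [  0.         457.7250958  213.06142459]
 [  0.           0.           1.        ]] [ 0.47047821 -0.04192259  0.93125819] [-0.70634272  0.70677617 -0.02659974  0.02898039]
{'time': 0.1, 'qpos': array([-1.40497480e+00,  2.87115411e-01,  1.57803784e+00,  2.88458962e-06,
        1.27858760e+00, -1.50007947e-01]), 'dq': array([ 0.00217719, -0.00280198, -0.0011828 , -0.00018662, -0.00176247,
        0.00027989]), 'joint_efforts': array([ 1.08642420e-03, -4.07297373e+01, -2.93699062e+01, -1.14221050e-04,
        3.39471422e-03, -1.39784837e-05]), 'eef_pos': array([ 0.20958303, -0.64101425,  0.23005601]), 'tcp_rot': array([ 9.87556853e-01,  1.57258728e-01, -7.11188677e-06, -1.07407229e-03]), 'contact_force': array([-0.89443512,  0.37474465,  0.13352819]), 'wrist_torque': array([ 0.02522214, -0.01862395,  0.01650385]), 'opening': 0.9974744276053552}
```

View pics/scene0.png

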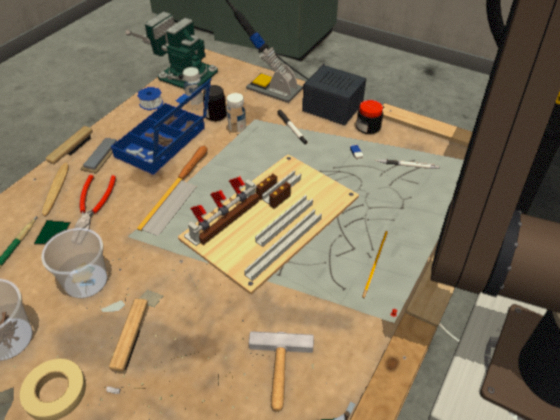

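View pics/top0.png

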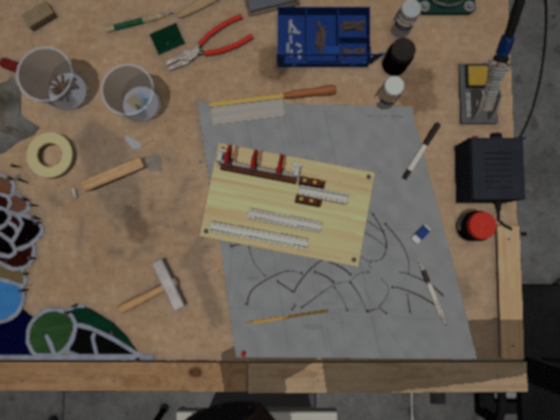

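The top view shows the jig with its +y pointing left. The spares look like the 150 mm channel (px 248–322) and the 200 mm one (px 208–308), so the lane should hold the 100 mm channel (up to px 348). Next I'll take an enlarged crop to measure.

Run:
```python
import cv2
im=cv2.imread("pics/top0.png")[135:275,190:390]
cv2.imwrite("pics/topc.png",cv2.resize(im,None,fx=4,fy=4,interpolation=cv2.INTER_CUBIC))
im=cv2.imread("pics/scene0.png")[145:295,170:370]
cv2.imwrite("pics/scenec.png",cv2.resize(im,None,fx=4,fy=4,interpolation=cv2.INTER_CUBIC))
```

```text
(no output)
```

View pics/topc.png

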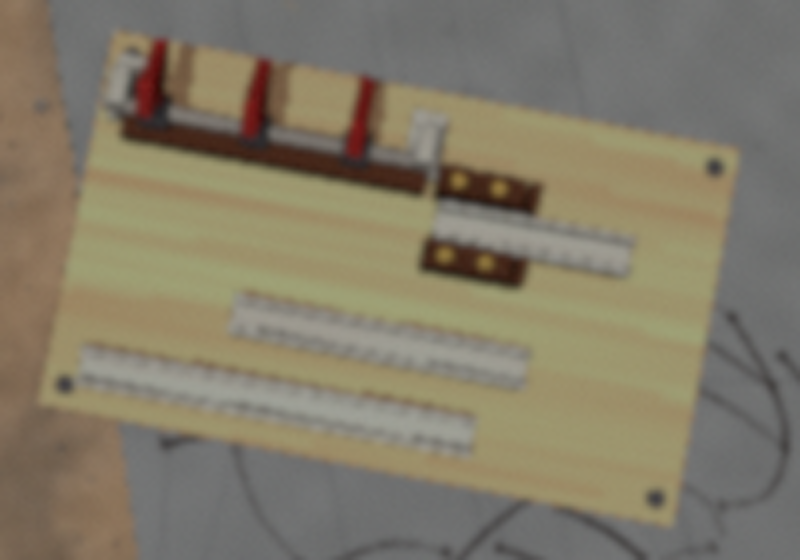

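View pics/scenec.png

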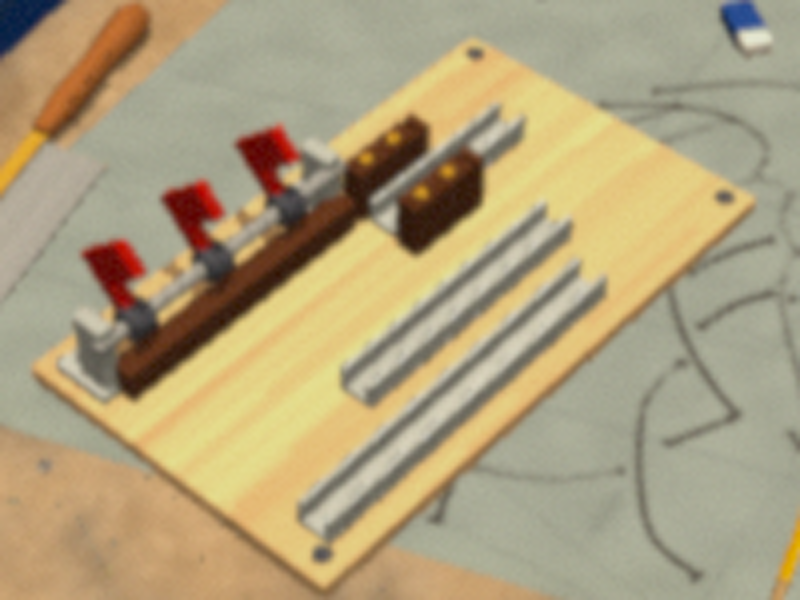

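The top crop shows the board corners at about (113,30), (739,148), (672,525) and (40,404), and the lane channel from about (435,220) to (632,255). All three stops are up. Next I'll fit the jig pose.

```bash
cat > h.py <<'E'
import numpy as np
from scipy.spatial.transform import Rotation as R
from scipy.optimize import least_squares
K=dict(top=(np.array([[457.7250958,0,275.94158436],[0,457.7250958,213.06142459],[0,0,1]]),[0.47047821,-0.04192259,0.93125819],[-0.70634272,0.70677617,-0.02659974,0.02898039]),
scene=(np.array([[537.00144494,0,279.39702526],[0,537.00144494,212.2346256],[0,0,1]]),[0.17328153,0.56034351,0.79235762],[-0.24497921,0.89615791,-0.35697833,0.09722477]))
def proj(n,P):
    k,t,q=K[n]; p=R.from_quat(q).inv().apply(np.atleast_2d(P)-t)@k.T; return p[:,:2]/p[:,2:]
def ray(n,uv,z):
    k,t,q=K[n]; d=R.from_quat(q).apply(np.linalg.solve(k,[*uv,1])); return np.array(t)+d*(z-t[2])/d[2]
def w(j,P):  # jig mm -> world m
    P=np.atleast_2d(P)/1000.; return R.from_euler('z',j[2]).apply(P)+[j[0],j[1],0]
E
python3 - <<'E'
from h import *
C=np.array([[67,220,12],[67,-105,12],[-127,-105,12],[-127,220,12.]])
t=(np.array([[113,30],[739,148],[672,525],[40,404]])+.5)/4-.5+[190,135]
s=(np.array([[35,372],[474,38],[755,202],[323,578]])+.5)/4-.5+[170,145]
for use in('t','s','ts'):
    f=lambda j:np.r_[(proj('top',w(j,C))-t).ravel()*('t' in use),(proj('scene',w(j,C))-s).ravel()*('s' in use)]
    r=least_squares(f,[.5,-.1,0]);print(use,r.x,np.degrees(r.x[2]),np.round(r.fun,1))
j=r.x
inv=lambda P:R.from_euler('z',-j[2]).apply(P-[j[0],j[1],0])*1000
for nm,uv,z in[('tip',(435,220),.028),('waste',(632,256),.028),('m1',(232,313),.028),('m2',(528,370),.028),('l1',(82,363),.028),('l2',(473,433),.028),('slotcheek',(538,192),.046)]:
    print(nm,inv(ray('top',(np.array(uv)+.5)/4-.5+[190,135],z)).round(1))
for n,P in dict(elbS=[56,86,73],elbM=[56,136,73],slot=[0,0,12],waste=[0,-60,28]).items(): print(n,w(j,P).round(4))
E
```

```text
t [ 0.58117653 -0.1236621  -0.18852824] -10.80187223502001 [-0.2 -0.   0.4 -0.1  0.6  0.2 -0.9 -0.  -0.  -0.  -0.  -0.  -0.  -0.
 -0.   0. ]
s [ 0.57762702 -0.12546605 -0.19000067] -10.886236288339845 [ 0.   0.   0.   0.   0.   0.  -0.   0.  -1.  -1.6 -0.1 -0.6  0.7 -1.1
  0.3  2.3]
ts [ 0.5794294  -0.12462151 -0.18872347] -10.813058478499304 [ 0.3  0.8  0.9  0.7  1.1  1.1 -0.4  0.8 -1.9 -1.5 -1.  -0.7 -0.3 -1.3
 -0.6  2.3]
tip [ 1.  42.1 28. ]
waste [  1.6 -57.2  28. ]
m1 [-63.3 132.3  28. ]
m2 [-63.7 -16.7  28. ]
l1 [-101.5  200.3   28. ]
l2 [-99.3   4.3  28. ]
slotcheek [21.4 -4.4 46. ]
elbS [[ 0.6506 -0.0507  0.073 ]]
elbM [[ 0.6599 -0.0015  0.073 ]]
slot [[ 0.5794 -0.1246  0.012 ]]
waste [[ 0.5682 -0.1836  0.028 ]]
```

send_rows(translation=[[1,-1,0],[1,-1,0],[1,-1,0],[1,-1,0],[1,-1,0]], rotation=[[0,0,1],[0,0,1],[0,0,1],[0,0,1],[0,0,1]], grip=[0,0,0,0,0])

```text
time: 0.72
eef_pos: [0.3366, -0.4718, 0.2308]
tcp_rot: [0.998, -0.062, -0.0, -0.0]
contact_force: [0.5, 0.7, 0.1]
opening: 0.002
```

```bash
cat > st.py <<'E'
from h import *
from plant import ctrl
J=[.5800,-.1243,-.1886]
s=ctrl.get_state()
p=R.from_euler('z',-J[2]).apply(s["eef_pos"]-[J[0],J[1],0])*1000
M=R.from_quat(s["tcp_rot"]).as_matrix()
print('t',round(s["time"],2),'jig mm',p.round(1),'tool x yaw vs jig deg',round(np.degrees(np.arctan2(M[1,0],M[0,0])-J[2]),2),'tilt',M[:,2].round(3),'F',np.round(s["contact_force"],1),'open',round(s["opening"],2))
E
python3 st.py
```

```text
t 0.72 jig mm [-173.9 -386.9  230.8] tool x yaw vs jig deg 3.71 tilt [-0.     0.001 -1.   ] F [0.5 0.7 0.1] open 0.0
```

send_rows(translation=[[1,-1,0],[1,-1,0],[1,-1,0],[1,-1,0],[1,-1,0]], rotation=[[0,0,0.75],[0,0,0],[0,0,0],[0,0,0],[0,0,0]], grip=[0,0,0,0,0])

```text
time: 1.35
eef_pos: [0.5104, -0.3502, 0.2307]
tcp_rot: [0.996, -0.093, -0.0, -0.0]
contact_force: [0.2, 0.2, 0.3]
opening: -0.004
```

send_rows(translation=[[1,-1,0],[1,-1,0],[1,-1,0],[0,-1,0],[0,-1,0]], rotation=[[0,0,0],[0,0,0],[0,0,0],[0,0,0],[0,0,0]], grip=[0,0,0,0,0])

```text
time: 1.98
eef_pos: [0.6259, -0.2193, 0.2302]
tcp_rot: [0.996, -0.093, -0.001, -0.0]
contact_force: [0.7, 1.6, 0.2]
opening: 0.0
```

```bash
python3 st.py
```

```text
t 1.98 jig mm [ 62.9 -84.7 230.2] tool x yaw vs jig deg 0.17 tilt [-0.002  0.001 -1.   ] F [0.7 1.6 0.2] open 0.0
```

send_rows(translation=[[0.9,-1,0],[0,-1,0],[0,-1,0],[0,-1,0],[0,-1,0]], rotation=[[0,0,0],[0,0,0],[0,0,0],[0,0,0],[0,0,0]], grip=[0,0,0,0,0])

```text
time: 2.6
eef_pos: [0.6798, -0.0771, 0.2305]
tcp_rot: [0.996, -0.093, -0.001, -0.0]
contact_force: [0.1, 0.3, 0.9]
opening: 0.004
```

send_rows(translation=[[0,0,0],[0,0,0]], rotation=[[0,0,0],[0,0,0]], grip=[0,0])

```text
time: 2.85
eef_pos: [0.6798, -0.0786, 0.2308]
tcp_rot: [0.996, -0.093, -0.0, 0.0]
contact_force: [-0.3, -0.4, -0.3]
opening: 0.001
```

```bash
python3 st.py
```

```text
t 2.85 jig mm [ 89.4  63.6 230.8] tool x yaw vs jig deg 0.15 tilt [-0.001 -0.    -1.   ] F [-0.3 -0.4 -0.3] open 0.0
```

send_rows(translation=[[0.2,-0.75,0.5],[0,0,1],[0,0,1],[0,0,1],[0,0,0.8]], rotation=[[0,0,0],[0,0,0],[0,0,0],[0,0,0],[0,0,0]], grip=[0,0,0,0,0])

```text
time: 3.48
eef_pos: [0.6893, -0.0567, 0.0993]
tcp_rot: [0.996, -0.093, -0.001, -0.0]
contact_force: [0.2, 0.8, -0.7]
opening: -0.002
```

send_rows(translation=[[0,0,0.8],[0,0,0]], rotation=[[0,0,0],[0,0,0]], grip=[0,0])

```text
time: 3.72
eef_pos: [0.6879, -0.0564, 0.0742]
tcp_rot: [0.996, -0.093, -0.003, -0.001]
contact_force: [-0.3, 1.0, 1.0]
opening: -0.003
```

```bash
python3 st.py
python3 - <<'E'
from plant import eyes
import cv2
a=eyes.read_camera("scene")["image"][145:295,170:370];b=eyes.read_camera("top")["image"][110:260,190:390]
cv2.imwrite("pics/p1.png",cv2.resize(cv2.hconcat([a,b]),(800,300)))
E
```

```text
t 3.73 jig mm [93.3 86.9 74.2] tool x yaw vs jig deg 0.12 tilt [-0.007  0.002 -1.   ] F [-0.3  1.   1. ] open -0.0
```

View pics/p1.png

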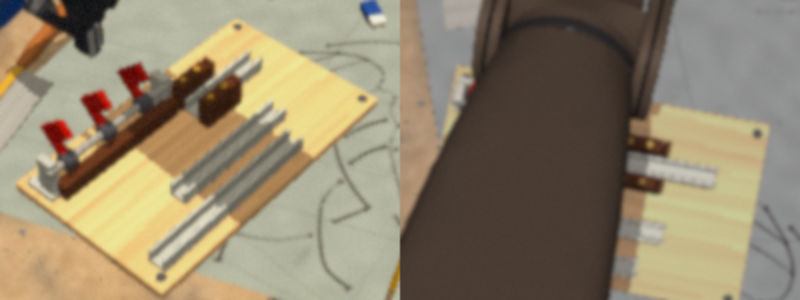

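The picture shows the closed fingers behind the short stop, near (100,40), and all three stops still up. I'll push the stop over gently.

send_rows(translation=[[-0.5,0,-0.1],[-0.4,0,0],[-0.3,0,0],[-0.2,0,0],[-0.2,0,0]], rotation=[[0,0,0],[0,0,0],[0,0,0],[0,0,0],[0,0,0]], grip=[0,0,0,0,0])

```text
time: 4.45
eef_pos: [0.6452, -0.0487, 0.0837]
tcp_rot: [0.996, -0.093, 0.004, 0.0]
contact_force: [4.3, 0.7, 7.1]
opening: -0.001
```

send_rows(translation=[[-0.2,0,0],[-0.2,0,0],[0,0,0],[0,0,0]], rotation=[[0,0,0],[0,0,0],[0,0,0],[0,0,0]], grip=[0,0,0,0])

```text
time: 4.95
eef_pos: [0.6358, -0.0469, 0.0869]
tcp_rot: [0.996, -0.093, 0.006, 0.001]
contact_force: [2.9, -0.2, 11.3]
opening: 0.001
```

```bash
python3 st.py
python3 - <<'E'
from plant import eyes
import cv2
a=eyes.read_camera("scene")["image"][145:295,170:370]
cv2.imwrite("pics/p2.png",cv2.resize(a,(600,450)))
E
```

```text
t 4.95 jig mm [40.3 86.5 86.9] tool x yaw vs jig deg 0.13 tilt [ 0.012 -0.002 -1.   ] F [ 2.9 -0.2 11.3] open 0.0
```

View pics/p2.png

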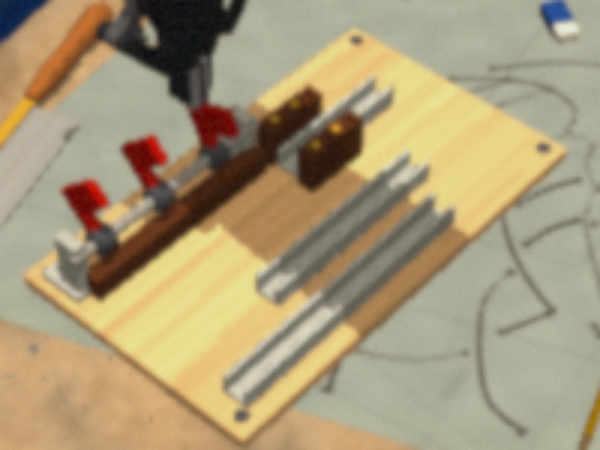

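The fingers rode up the blade's sloping face: upward force is 11 N and z is 87. The short stop is still up. I'll back off, go lower and push on the elbow.

send_rows(translation=[[0.9,0,0],[1,0,0],[0,0,0.4],[0,0,0],[0,0,0]], rotation=[[0,0,0],[0,0,0],[0,0,0],[0,0,0],[0,0,0]], grip=[0,0,0,0,0])

```text
time: 5.62
eef_pos: [0.6857, -0.0562, 0.0684]
tcp_rot: [0.996, -0.093, -0.001, -0.0]
contact_force: [-0.8, -0.8, 0.0]
opening: -0.004
```

```bash
python3 st.py
```

```text
t 5.62 jig mm [91.1 86.7 68.4] tool x yaw vs jig deg 0.15 tilt [-0.002  0.001 -1.   ] F [-0.8 -0.8  0. ] open -0.0
```

send_rows(translation=[[0,0,0.2],[-0.5,0,0],[-0.3,0,0],[-0.2,0,0],[-0.2,0,0]], rotation=[[0,0,0],[0,0,0],[0,0,0],[0,0,0],[0,0,0]], grip=[0,0,0,0,0])

```text
time: 6.25
eef_pos: [0.6518, -0.05, 0.0639]
tcp_rot: [0.996, -0.093, 0.0, 0.0]
contact_force: [0.3, 0.5, 0.3]
opening: -0.001
```

send_rows(translation=[[-0.2,0,0],[-0.2,0,0],[-0.2,0,0],[0,0,0]], rotation=[[0,0,0],[0,0,0],[0,0,0],[0,0,0]], grip=[0,0,0,0])

```text
time: 6.75
eef_pos: [0.6335, -0.0464, 0.0631]
tcp_rot: [0.996, -0.093, -0.0, -0.0]
contact_force: [0.1, -0.2, -0.0]
opening: 0.003
```

```bash
python3 st.py
python3 - <<'E'
from plant import eyes
import cv2
a=eyes.read_camera("scene")["image"][145:295,170:370]
cv2.imwrite("pics/p3.png",cv2.resize(a,(600,450)))
E
```

```text
t 6.75 jig mm [37.9 86.5 63.1] tool x yaw vs jig deg 0.15 tilt [-0.001  0.    -1.   ] F [ 0.1 -0.2 -0. ] open 0.0
```

View pics/p3.png

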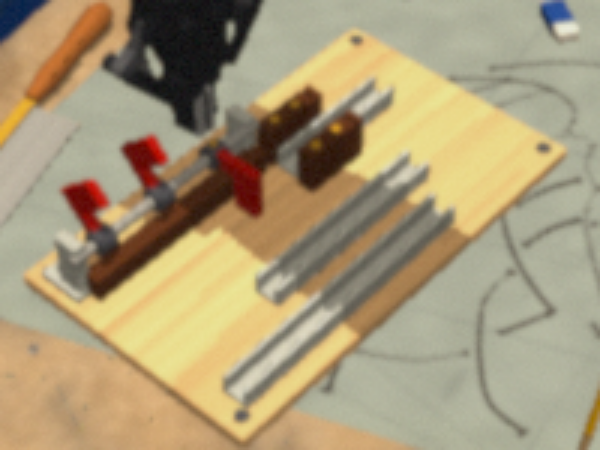

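The short stop is now down, with its blade at (240,185), and the other two are still up. I'll lift and move to the waste end.

send_rows(translation=[[0.3,0,-1],[0,0.3,-1],[-0.5,1,0],[-0.5,1,0],[-0.5,1,0]], rotation=[[0,0,0],[0,0,0],[0,0,0],[0,0,0],[0,0,0]], grip=[0,0,0,0,0])

```text
time: 7.42
eef_pos: [0.5801, -0.1381, 0.1236]
tcp_rot: [0.996, -0.093, 0.0, 0.0]
contact_force: [0.2, 0.4, -0.3]
opening: -0.003
```

send_rows(translation=[[0,1,0],[0,1,0],[0,0.8,0.5],[0,0,1],[0,0,0.5]], rotation=[[0,0,0],[0,0,0],[0,0,0],[0,0,0],[0,0,0]], grip=[0,0,0,0,0])

```text
time: 8.05
eef_pos: [0.564, -0.2197, 0.0616]
tcp_rot: [0.996, -0.093, -0.001, -0.001]
contact_force: [-0.8, 0.5, -0.2]
opening: -0.0
```

```bash
python3 st.py
```

```text
t 8.05 jig mm [  2.2 -96.7  61.6] tool x yaw vs jig deg 0.11 tilt [-0.002  0.001 -1.   ] F [-0.8  0.5 -0.2] open -0.0
```

send_rows(translation=[[-0.05,0,1],[0,0,0.4],[0,-0.4,0],[0,-0.3,0],[0,-0.3,0]], rotation=[[0,0,0],[0,0,0],[0,0,0],[0,0,0],[0,0,0]], grip=[0,0,0,0,0])

```text
time: 8.68
eef_pos: [0.57, -0.1894, 0.0227]
tcp_rot: [0.996, -0.093, 0.001, 0.0]
contact_force: [-0.6, -0.0, 0.1]
opening: -0.001
```

send_rows(translation=[[0,-0.2,0],[0,-0.2,0],[0,-0.2,0],[0,-0.2,0],[0,0,0]], rotation=[[0,0,0],[0,0,0],[0,0,0],[0,0,0],[0,0,0]], grip=[0,0,0,0,0])

```text
time: 9.3
eef_pos: [0.5737, -0.1658, 0.0215]
tcp_rot: [0.996, -0.093, 0.0, -0.0]
contact_force: [0.9, 1.2, 1.6]
opening: 0.002
```

```bash
python3 st.py
python3 - <<'E'
from plant import eyes
import cv2
a=eyes.read_camera("scene")["image"][145:295,170:370]
cv2.imwrite("pics/p4.png",cv2.resize(a,(600,450)))
E
```

```text
t 9.3 jig mm [  1.6 -42.   21.5] tool x yaw vs jig deg 0.15 tilt [ 0.001  0.001 -1.   ] F [0.9 1.2 1.6] open 0.0
```

View pics/p4.png

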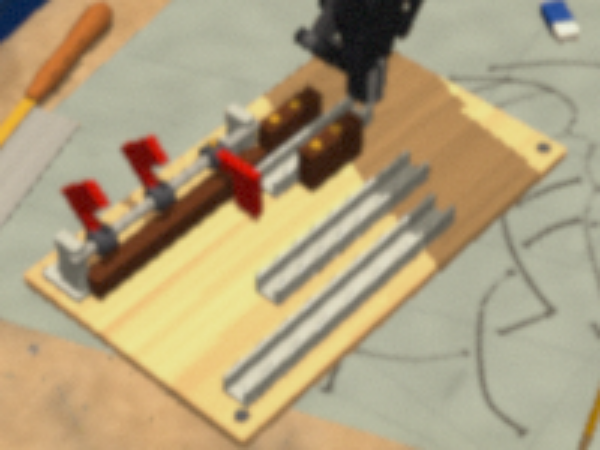

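The channel is sliding, with its tip now out of the guide at (280,180), close to the stop. I'll continue in small steps and watch the force.

send_rows(translation=[[0,-0.1,0],[0,-0.1,0],[0,-0.1,0]], rotation=[[0,0,0],[0,0,0],[0,0,0]], grip=[0,0,0])

```text
time: 9.72
eef_pos: [0.5752, -0.1578, 0.0215]
tcp_rot: [0.996, -0.093, 0.0, 0.0]
contact_force: [-0.8, -1.7, 1.9]
opening: -0.0
```

send_rows(translation=[[0,-0.07,0],[0,0,0]], rotation=[[0,0,0],[0,0,0]], grip=[0,0])

```text
time: 9.98
eef_pos: [0.5756, -0.1554, 0.0215]
tcp_rot: [0.996, -0.093, 0.0, -0.0]
contact_force: [0.2, -1.2, 2.6]
opening: -0.004
```

send_rows(translation=[[0,-0.07,0],[0,0,0]], rotation=[[0,0,0],[0,0,0]], grip=[0,0])

```text
time: 10.22
eef_pos: [0.5759, -0.1534, 0.0215]
tcp_rot: [0.996, -0.093, 0.0, -0.0]
contact_force: [0.3, -1.4, 2.6]
opening: -0.002
```

```bash
python3 st.py
```

```text
t 10.22 jig mm [  1.5 -29.4  21.5] tool x yaw vs jig deg 0.15 tilt [ 0. -0. -1.] F [ 0.3 -1.4  2.6] open -0.0
```

send_rows(translation=[[0,-0.07,0],[0,0,0]], rotation=[[0,0,0],[0,0,0]], grip=[0,0])

```text
time: 10.48
eef_pos: [0.5763, -0.1514, 0.0214]
tcp_rot: [0.996, -0.093, 0.0, 0.0]
contact_force: [-0.2, -2.5, 3.2]
opening: 0.001
```

send_rows(translation=[[0,-0.07,0],[0,0,0]], rotation=[[0,0,0],[0,0,0]], grip=[0,0])

```text
time: 10.72
eef_pos: [0.5767, -0.1493, 0.0214]
tcp_rot: [0.996, -0.093, 0.0, -0.0]
contact_force: [-0.2, -2.3, 4.2]
opening: 0.001
```

```bash
python3 st.py
python3 - <<'E'
from plant import eyes
import cv2
a=eyes.read_camera("scene")["image"][165:245,230:330]
cv2.imwrite("pics/p5.png",cv2.resize(a,(700,560),interpolation=cv2.INTER_CUBIC))
E
```

```text
t 10.72 jig mm [  1.4 -25.1  21.4] tool x yaw vs jig deg 0.15 tilt [ 0.  0. -1.] F [-0.2 -2.3  4.2] open 0.0
```

View pics/p5.png

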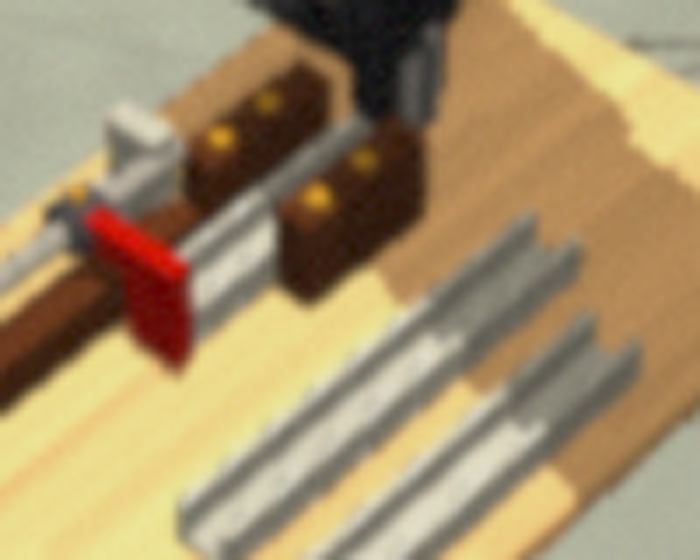

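The channel tip looks to be at or just short of the blade, but the force is unclear: Fz is rising and Fy is small. I'll back off, lift and take an unobstructed top view.

send_rows(translation=[[0,0.3,0],[0,1,-0.3],[0,1,-1],[0,1,-1],[0,1,-1]], rotation=[[0,0,0],[0,0,0],[0,0,0],[0,0,0],[0,0,0]], grip=[0,0,0,0,0])

```text
time: 11.4
eef_pos: [0.5514, -0.2765, 0.1197]
tcp_rot: [0.996, -0.093, -0.001, -0.001]
contact_force: [0.9, -0.5, -0.4]
opening: 0.001
```

send_rows(translation=[[0,1,0],[0,1,0],[0,1,0]], rotation=[[0,0,0],[0,0,0],[0,0,0]], grip=[0,0,0])

```text
time: 11.78
eef_pos: [0.5349, -0.365, 0.1189]
tcp_rot: [0.996, -0.093, -0.001, -0.001]
contact_force: [0.2, 0.2, -0.4]
opening: -0.004
```

```bash
python3 st.py
python3 - <<'E'
from plant import eyes
import cv2
a=eyes.read_camera("scene")["image"][165:245,230:330]
b=eyes.read_camera("top")["image"][150:230,260:360]
cv2.imwrite("pics/p6.png",cv2.vconcat([cv2.resize(x,(375,300),interpolation=cv2.INTER_CUBIC) for x in(a,b)]))
cv2.imwrite("pics/p6b.png",cv2.hconcat([cv2.resize(x,(400,320),interpolation=cv2.INTER_CUBIC) for x in(a,b)]))
E
```

```text
t 11.78 jig mm [   0.8 -244.8  118.9] tool x yaw vs jig deg 0.13 tilt [-0.002  0.002 -1.   ] F [ 0.2  0.2 -0.4] open -0.0
```

View pics/p6b.png

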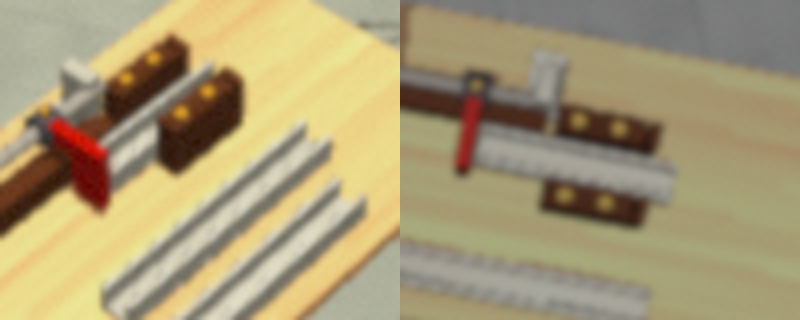

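Run:
```python
from h import *
for J in([.58118,-.12366,-.1885],[.5800,-.1243,-.1886]):
  for nm,uv,z in[('waste',(275,187),.028),('tip',(79,150),.028),('bladeface_top',(78,140),.054),('bladeface_back edge',(83,100),.055),('cheek end',(246,208),.046),('cheek end2',(256,135),.046)]:
    p=ray('top',(np.array(uv)+.5)/4-.5+[260,150],z)
    print(nm,(R.from_euler('z',-J[2]).apply(p-[J[0],J[1],0])*1000).round(1))
```

```text
waste [ -2.7 -20.2  28. ]
tip [-2.6 78.8 28. ]
bladeface_top [-1.4 79.6 54. ]
bladeface_back edge [18.  80.9 55. ]
cheek end [-17.8  -6.6  46. ]
cheek end2 [18.3 -4.9 46. ]
waste [ -1.6 -19.3  28. ]
tip [-1.6 79.7 28. ]
bladeface_top [-0.4 80.5 54. ]
bladeface_back edge [19.1 81.7 55. ]
cheek end [-16.8  -5.7  46. ]
cheek end2 [19.3 -4.1 46. ]
```

Within the 1–2 mm error, the waste end is at about y −19 and the tip is at or just short of the blade. I'll go back, push slightly lower and look for a definite force against the stop.

send_rows(translation=[[0,-1,0.4],[0,-1,0.8],[0,-1,0.8],[0,-1,0.7],[0,-1,0.7]], rotation=[[0,0,0],[0,0,0],[0,0,0],[0,0,0],[0,0,0]], grip=[0,0,0,0,0])

```text
time: 12.5
eef_pos: [0.563, -0.2149, 0.0167]
tcp_rot: [0.996, -0.093, -0.001, -0.001]
contact_force: [0.4, -0.4, -0.8]
opening: 0.002
```

send_rows(translation=[[0,-0.8,0],[0,-0.7,0],[0,0,0],[0,0,0]], rotation=[[0,0,0],[0,0,0],[0,0,0],[0,0,0]], grip=[0,0,0,0])

```text
time: 13.0
eef_pos: [0.5724, -0.1734, 0.0187]
tcp_rot: [0.996, -0.093, 0.0, 0.0]
contact_force: [0.1, 0.8, 1.0]
opening: -0.002
```

```bash
python3 st.py
```

```text
t 13.0 jig mm [  1.7 -49.6  18.7] tool x yaw vs jig deg 0.15 tilt [ 0.001 -0.001 -1.   ] F [0.1 0.8 1. ] open -0.0
```

send_rows(translation=[[0,-0.4,0],[0,-0.15,0],[0,0,0],[0,0,0]], rotation=[[0,0,0],[0,0,0],[0,0,0],[0,0,0]], grip=[0,0,0,0])

```text
time: 13.5
eef_pos: [0.5752, -0.1568, 0.0184]
tcp_rot: [0.996, -0.093, 0.0, 0.0]
contact_force: [0.3, 0.3, -0.5]
opening: -0.001
```

send_rows(translation=[[0,-0.1,0],[0,0,0]], rotation=[[0,0,0],[0,0,0]], grip=[0,0])

```text
time: 13.75
eef_pos: [0.576, -0.1544, 0.0184]
tcp_rot: [0.996, -0.093, 0.0, 0.001]
contact_force: [0.6, -2.7, -0.3]
opening: 0.003
```

send_rows(translation=[[0,-0.1,0],[0,0,0]], rotation=[[0,0,0],[0,0,0]], grip=[0,0])

```text
time: 14.0
eef_pos: [0.5774, -0.1535, 0.0193]
tcp_rot: [0.996, -0.092, 0.002, 0.003]
contact_force: [0.1, -8.7, -0.0]
opening: -0.002
```

send_rows(translation=[[0,-0.07,0],[0,0,0]], rotation=[[0,0,0],[0,0,0]], grip=[0,0])

```text
time: 14.25
eef_pos: [0.5782, -0.153, 0.0197]
tcp_rot: [0.996, -0.092, 0.002, 0.004]
contact_force: [-0.1, -13.6, 0.1]
opening: -0.002
```

```bash
python3 st.py
```

```text
t 14.25 jig mm [  3.6 -28.5  19.7] tool x yaw vs jig deg 0.21 tilt [ 0.004 -0.008 -1.   ] F [ -0.1 -13.6   0.1] open -0.0
```

There is now firm contact, 13.6 N with the tool stopped, which fits the stop being reached. I'll retreat and check.

send_rows(translation=[[0,0.3,0],[0,1,0],[0,1,-1],[0,1,-1],[0,1,-1]], rotation=[[0,0,0],[0,0,0],[0,0,0],[0,0,0],[0,0,0]], grip=[0,0,0,0,0])

```text
time: 14.88
eef_pos: [0.5524, -0.2756, 0.1088]
tcp_rot: [0.996, -0.093, -0.0, -0.001]
contact_force: [0.8, 0.0, 0.2]
opening: 0.002
```

send_rows(translation=[[0,1,0],[0,1,0],[0,1,0]], rotation=[[0,0,0],[0,0,0],[0,0,0]], grip=[0,0,0])

```text
time: 15.25
eef_pos: [0.5359, -0.3641, 0.1081]
tcp_rot: [0.996, -0.093, -0.0, -0.001]
contact_force: [1.0, -0.4, 0.8]
opening: 0.001
```

```bash
python3 st.py
python3 - <<'E'
from plant import eyes
import cv2
a=eyes.read_camera("scene")["image"][165:245,230:330]
b=eyes.read_camera("top")["image"][150:230,260:360]
old=cv2.imread("pics/p6b.png")
new=cv2.hconcat([cv2.resize(x,(400,320),interpolation=cv2.INTER_CUBIC) for x in(a,b)])
cv2.imwrite("pics/p7.png",cv2.vconcat([old[:280],new[:310]]))
E
```

```text
t 15.25 jig mm [   1.7 -243.8  108.1] tool x yaw vs jig deg 0.14 tilt [-0.     0.002 -1.   ] F [ 1.  -0.4  0.8] open 0.0
```

View pics/p7.png

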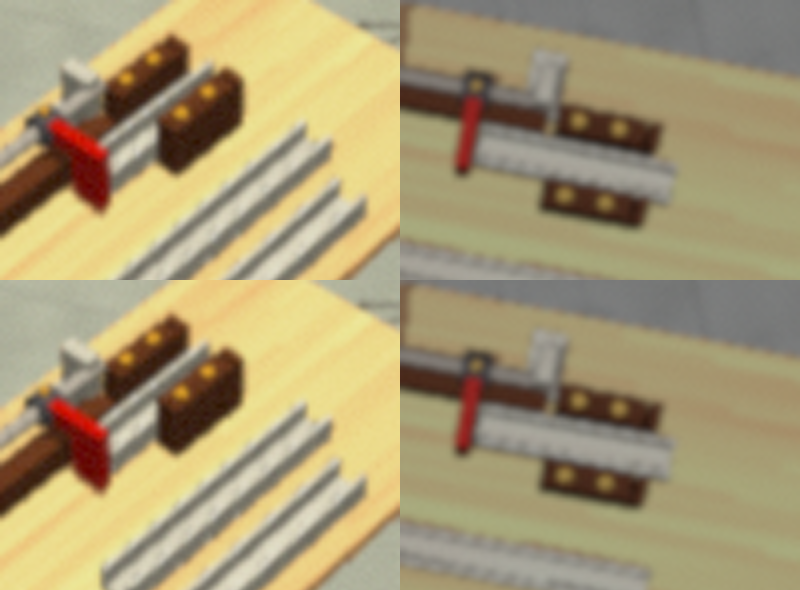

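```bash
python3 -c "
from plant import ticket;print(ticket.sign_off())"
```

```text
the job is handed in; nothing more can be done
None
```

I flipped the short stop (82 mm) fully down and slid the 100 mm channel along the lane against it. The job is handed in at about 15 s on the robot's clock, and no verdict was reported. The lane channel measured about 99 mm, so 82 mm is the longest stop length it can give.

- **Flip:** the first push failed because the fingers rode up the blade's slope (about 11 N upward). A second push, lower on the elbow, flipped the stop.
- **Slide:** after the first slide the top view put the waste end at about y −19 to −20 mm, so I couldn't tell whether it had reached the stop. During that push the upward force rose for a reason I did not find. A second, lower push met firm contact at about 14 N with the tool stopped.
- **Final pictures:** the channel moved about 1 to 1.5 mm further on the second push and its end appears to meet the blade. The camera can't resolve a gap under about 1 mm, so the contact rests mainly on the force reading. The waste end stands about 18 mm past the slot.
- **Other parts:** the middle and long stops were up when last in full view, before the final push. The spare channels look unmoved, and the arm was clear of everything at hand-in.

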